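# Back off the cutter's clamp wheel and push the pad home

## Robot

A 6-joint arm with a two-finger parallel gripper is mounted at the origin on the work surface. World frame = base frame: x ahead of the robot, y to its left, z up, the work surface at z = 0. Lengths are in m, angles in rad, forces in N, time in s.
With the tool pointing down it reaches from about 0.375 to 0.9 m from the base axis. Payload 3.1 kg.
Tool frame: the origin (TCP) lies on the centre line of the jaws, within the pads' length; the fingertips stand 25 mm ahead of it and the grasp point (between the pads) lies 6 mm ahead of it (robot.nose_length is the y of the fingertips in the tool frame, in m); y points along the fingers, z is the direction in which the jaws open and shut, and the axes are right-handed (so a half turn about y gives the same grasp; the last joint's range is limited). The gripper opens to 87 mm and grips with 3 to 60 N. Pads are 19 mm wide; open, the fingers measure 117 mm over their backs; the gripper's body (75 mm by 190 mm) begins 51 mm behind the grasp point.
Start: joints at [-1.466, 0.527, 1.433, -0, 1.181, -0.178], TCP at [0.175, -0.6, 0.225] pointing down, gripper open.
Joint ranges: [-3.08, 3.08], [-0.75, 2.2], [0.22, 2.44], [-1.43, 4.57], [0, 2.65], [-2.85, 2.85]. Speed limits (rad/s): [2.79, 2.79, 3.14, 3.14, 3.14, 3.14].

## Interface

Orientations are given as a unit quaternion [x, y, z, w].
In Python, from rig import robot, eyes, ticket gives the robot as it stands.
- The arm moves only by the tool play_rows, never from a script. Its argument "series" is a list of rows, each a list of 7 numbers: the opening, from 0 (shut) to 1 (fully open), then the shift along the tool's x, y, z scaled (see below), then the turn, a rotation vector about the tool's x, y, z scaled (see below). In form: [[claw, dx, dy, dz, ax, ay, az], ...]. A call has 1 to 12 rows; each row shifts and turns the commanded pose from where the row before left it, along the tool's axes as they then stand; what a row does not reach is not made up. The controller multiplies each number of a shift by 100 mm and each number of a turn by 180 degrees. A row lasts 1/12 s, in which the tool goes at most 41.7 mm and 7.16 degrees, less where a joint would pass 70% of its speed; a pose out of reach is approached as far as the arm can. A call with a number of a shift or a turn outside -1 to 1 is refused whole. A call with a gripper value outside its range is refused whole. The fingers move at their own pace and stop on an object; "grip_force" is the grip in N (left out, the last holds). Time passes only in rows, so rows that do not move let the fingers close. It gives the time, the measured TCP pose, the force and the opening at its end, in the units of the state.
- robot.get_obs(): the state, without advancing time (a new reading comes with each control period).
- eyes.camera(name): name is "side" or "top"; returns the picture (480x640x3 uint8, red, green, blue); there is no depth.
- eyes.camera_params(name): a dict with "K" (3x3 intrinsics, pixels), "D" ([k1, k2, p1, p2, k3] as OpenCV has them; the pictures are not rectified), "rvec" (rotation vector, rad) and "tvec" (3), from world to camera coordinates, as OpenCV has them. Camera axes: x right, y down, z forward; pixel columns grow to the right and rows downward; lengths in m; the calibration is good to about 2 mm. A picture is of the moment at which its call begins. camera_params takes no time and is no camera call.
- ticket.hand_in(): hands the job in, once; it reports no verdict.
The state is a dict: "time": time; "q": joint angles; "joint_velocities": joint speeds; "joint_torque": joint torques, N m; "position": TCP position; "tool_rot": TCP orientation; "ft_force": force on the tool from outside, world axes, zero at the start; "moment": the same for the moment, N m; "grip_width": finger opening in m.
Only numpy, scipy, OpenCV 4.12 (cv2) and the standard library are available. Lean on these libraries where they do the work, as an engineer would, in place of code of your own. Each camera call takes 0.05 s, during which the arm holds its last target.

## Task

The paper pad in the stack cutter was clamped short of the back gauge. Roll a fingertip round the knurled rim of the clamp's handwheel to loosen it by two full turns (anticlockwise seen from above), then push the pad in by its front edge until its back edge sits flush and square against the back gauge. Keep the pad flat on the bed, leave the wheel at its two turns and leave the other things where they are.

Things in the scene. Friction and masses are not known exactly. Their poses are not given: they have to be found in the camera images.
- cutter: Grey stack cutter fixed on the table. Origin on the table below the clamp screw's axis; x to its back, y to its left. Flat bed 50 mm high, x -190 to 210 mm, y within 180 mm. Cheeks (x within 55 mm, y 160-180 mm either side) carry a crosshead 145-195 mm high, x within 28 mm; the knife carrier on its front ends at x = -44 mm, the knife 101 mm above the table.
- lever_grip (a point): Black end of the knife lever, parked raised and fixed on the cutter's right (-y) side, 28 mm thick; the lever runs up to here from the right cheek, 150 mm high, at the same cutter x. Leave it alone. This point is its outer top end, 335 mm above the table.
- wheel (a joint): Angle of the clamp's handwheel in rad: 0 at the start (screwed tight), growing as it turns anticlockwise seen from above (loosening), 6.283 for each full turn. Wheel and clamp bar rise 4 mm for each turn. It drags about 2 N at the rim and stays where it is left.
- wheel_rim (a point): On the handwheel's upright axis at half the height of its rim, 246 mm above the table at the start; rises with the wheel, does not turn. Level aluminium disc, 120 mm across its knurled rim (40 fine upright ribs), rim 22 mm high, hub 34 mm across 11 mm proud on top. Free space all round the rim, and 40 mm below it down to the crosshead at the start.
- wheel_hole (a point): Dark drilled hole, 13 mm across, in the wheel's top face, 34 mm from the axis; it goes round with the wheel and shows how far it has turned.
- pad: Glued pad of white A5 paper lying flat on the bed: 210 mm long (x), 148 mm wide (y), 30 mm thick, 0.5 to 0.85 kg. Origin at the centre of its underside, x towards the back gauge. The clamp bar (300 x 50 mm, under the crosshead) holds it firmly until loosened; its front lies bare. At first a little skew and 20 to 55 mm short of the gauge.
- pad_front (a point): Middle of the pad's front edge (on the operator's side), half-way up its thickness.
- pad_back (a point): Middle of the pad's back edge, half-way up its thickness.
- gauge: Back gauge: fixed aluminium fence across the bed behind the clamp, 220 mm wide, 34 mm high. Origin on the bed at the foot of the middle of its front face; x points to the cutter's back, so the face is its plane x = 0, against which the pad's back edge comes to lie.
- tape: Roll of clear tape lying flat on the front of the cutter's bed, left of the pad; 48 mm across, 19 mm high. Bystander; origin at the centre of its underside.
- staple_box: Small cardboard box on the front of the cutter's bed, right of the pad; 52 x 32 x 24 mm high. Bystander; origin at the centre of its underside.
- glue: White glue bottle on the table left of the cutter, 52 mm across, 150 mm high. Bystander; origin at the centre of its underside.
- pencil_mug: White mug with pencils on the table left of the cutter, 76 mm across, 170 mm high with the pencils. Bystander; origin at the centre of its underside.
- stapler: Black and grey stapler on the table right of the cutter, 130 x 34 x 57 mm high. Bystander; origin at the centre of its underside.
- loupe: Small black loupe standing on the table in front of and right of the cutter, 48 mm across, 42 mm high. Bystander; origin at the centre of its underside.

How it is judged:
On the way, in this order (a step that is already met when the one before it is completed fails the run):
1. the handwheel is loosened by two full turns (within a fifth of a turn) with the pad still where it was clamped (value of joint wheel between 11.31 and 13.823 rad and velocity of joint wheel between -0.3 and 0.3 rad/s and distance of pad from where it was at the start of the episode below 0.006 m), for 0.2 s.
2. the pad is pushed home against the back gauge (x of pad_back in the frame of gauge between -0.003 and 0.003 m and y of pad_back in the frame of gauge between -0.035 and 0.035 m and angle between the x axis of pad and the x axis of gauge, either way round below 0.026 rad and z of pad in the frame of cutter below 0.053 m and angle between pad's own z axis and vertical below 0.03 rad), for 0.2 s.
At the end, for the whole second after the job is handed in: The wheel stands two full turns loose (1.8 to 2.2 turns), the pad's back edge is within 3 mm of the back gauge at its middle and square to it within 1.5 degrees, still lying flat on the bed and at rest, less than 35 mm off the gauge's middle (all of step 2 and value of joint wheel between 11.31 and 13.823 rad and linear speed of pad below 0.01 m/s); the robot touches nothing.
It fails at once if the pad is lifted or tipped off the bed (z of pad in the frame of cutter above 0.056 m or angle between pad's own z axis and vertical above 0.08 rad).
It fails at once if the pad is dragged while still clamped (wheel less than 1.5 turns loose) (value of joint wheel below 9.425 rad and distance of pad from where it was at the start of the episode above 0.008 m).
It fails at once if another thing on the bed or the table is moved or lifted (distance of any of tape, staple_box, glue, pencil_mug, stapler, loupe from where it was at the start of the episode above 0.015 m).
It also fails if it takes over 69 s, if anything falls off the work surface, if the arm or the gripper's body presses on something with over 40 N, if the wrist force passes 120 N, or if a joint passes its speed limit or range.

## Working session

There is one attempt and no reset: what is moved stays moved. The work goes in short steps, Python scripts to look and compute and a tool call to move; the robot and the scene stay as the last step left them, time stands still between calls to the robot, and variables do not carry over. Pictures are saved under pics/ and viewed, and the job is handed in when it is done.

Besides the shell and the picture viewer there is one more tool, called after "Call:" in YAML: its name, and indented under it one key for each argument. play_rows: Moves the arm, as the interface text tells. Its arguments: {"type":"object","properties":{"series":{"type":"array","items":{"type":"array","items":{"type":"number"}}},"grip_force":{"type":"number"}},"required":["series"]}

```bash
mkdir -p pics; ls; python3 - <<'E'
from rig import robot, eyes, ticket
import cv2
print(robot.get_obs())
for n in("side","top"):
    im=eyes.camera(n); cv2.imwrite(f"pics/{n}0.png",im[:,:,::-1]); print(eyes.camera_params(n))
E
```

```text
pics
{'time': 0.0, 'q': array([-1.46549068e+00,  5.28454635e-01,  1.43390153e+00,  2.15077048e-05,
        1.18140524e+00, -1.78499833e-01]), 'joint_velocities': array([-8.17522623e-04,  1.04971387e-03, -3.76443527e-04, -7.98161102e-04,
        3.78565987e-04, -7.91539706e-05]), 'joint_torque': array([-2.36859771e-03, -4.40044677e+01, -1.76594728e+01,  6.32244092e-02,
        5.82991086e-02, -1.79178937e-04]), 'position': array([ 0.17496315, -0.59925061,  0.22377897]), 'tool_rot': array([-0.09996597,  0.70076543, -0.69923343,  0.10003614]), 'ft_force': array([0.16915137, 0.0437983 , 0.74969466]), 'moment': array([ 0.01953601, -0.00813706, -0.03558837]), 'grip_width': 0.0869894826637067}
{'K': array([[612.14503156,   0.        , 322.91556149],
       [  0.        , 612.14503156, 233.73239344],
       [  0.        ,   0.        ,   1.        ]]), 'D': array([-0.12064587,  0.        ,  0.        ,  0.        ,  0.        ]), 'rvec': array([ 1.03621749, -2.41738043,  1.02866306]), 'tvec': array([0.35890651, 0.38777517, 1.30121124])}
{'K': array([[461.19737729,   0.        , 327.65926284],
       [  0.        , 461.19737729, 239.62660719],
       [  0.        ,   0.        ,   1.        ]]), 'D': array([-0.010373,  0.      ,  0.      ,  0.      ,  0.      ]), 'rvec': array([ 2.16891733, -2.19856673,  0.06134144]), 'tvec': array([0.00311318, 0.48249012, 1.42482874])}
```

View pics/side0.png

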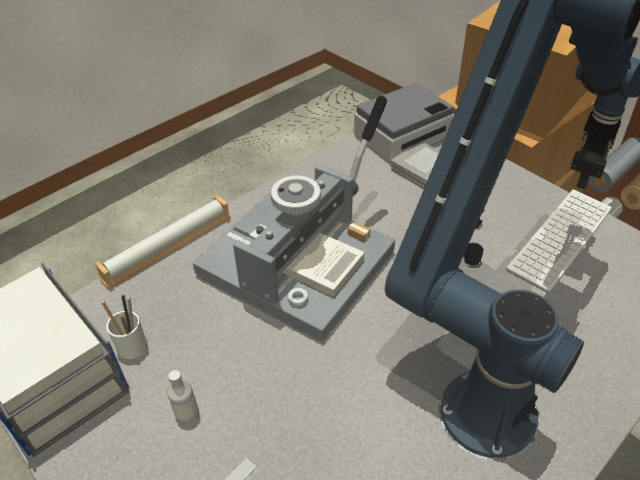

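View pics/top0.png

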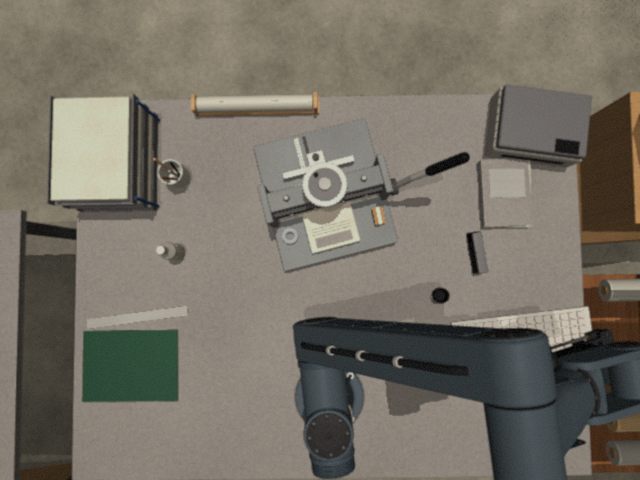

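```bash
python3 - <<'E'
import cv2
a=cv2.imread("pics/top0.png")[110:280,240:410]; cv2.imwrite("pics/topc.png",cv2.resize(a,None,fx=3.5,fy=3.5,interpolation=cv2.INTER_CUBIC))
a=cv2.imread("pics/side0.png")[165:345,190:400]; cv2.imwrite("pics/sidec.png",cv2.resize(a,None,fx=3.3,fy=3.3,interpolation=cv2.INTER_CUBIC))
E
```

```text
(no output)
```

View pics/topc.png

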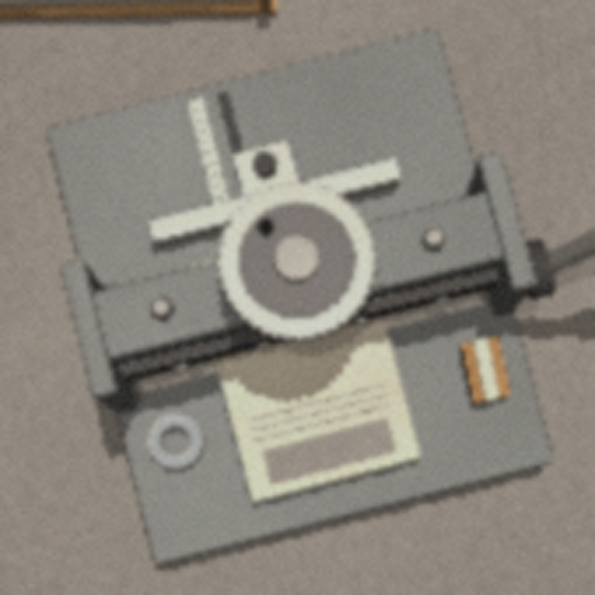

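View pics/sidec.png

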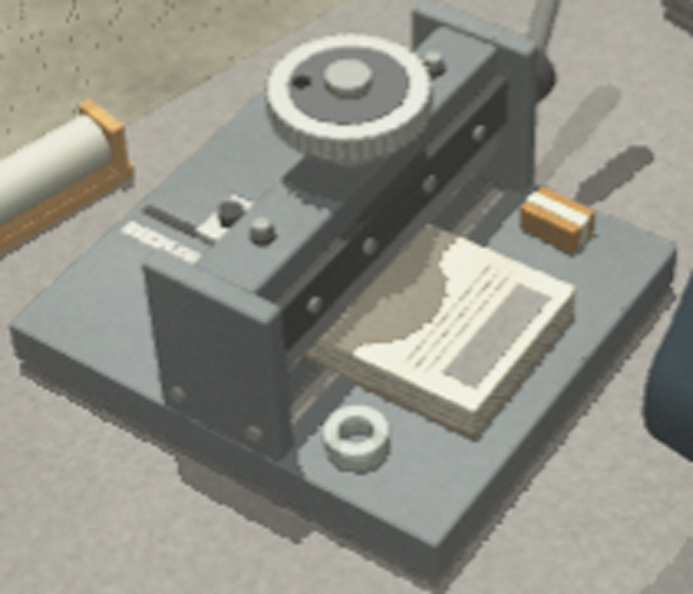

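```bash
cat > h.py <<'E'
import numpy as np, cv2
from rig import robot, eyes, ticket
P={n:eyes.camera_params(n) for n in("side","top")}
def bp(n,uv,z):
    p=P[n]; R=cv2.Rodrigues(np.array(p["rvec"]))[0]; t=np.array(p["tvec"])
    u=cv2.undistortPoints(np.array(uv,float).reshape(-1,1,2),p["K"],p["D"]).reshape(-1,2)
    d=np.c_[u,np.ones(len(u))]@R; c=-R.T@t
    return c+d*((z-c[2])/d[:,2])[:,None]
def pr(n,X):
    p=P[n]; return cv2.projectPoints(np.array(X,float).reshape(-1,1,3),p["rvec"],p["tvec"],p["K"],p["D"])[0].reshape(-1,2)
tc=lambda a:np.array(a,float)/3.5+[240,110]
sc=lambda a:np.array(a,float)/3.3+[190,165]
E
python3 - <<'E'
from h import *
from scipy.optimize import least_squares
np.set_printoptions(precision=4,suppress=True)
c=bp("top",tc([(47,130),(437,30),(550,462),(157,560)]),.05)[:,:2]
print(c)
m=np.array([(.21,.18),(.21,-.18),(-.19,-.18),(-.19,.18)])
def f(p):
    C,S=np.cos(p[2]),np.sin(p[2]); return (m@np.array([[C,S],[-S,C]])+p[:2]-c).ravel()
r=least_squares(f,[.6,0,.2]);print("bed top",r.x,r.fun)
c=bp("side",sc([(10,330),(675,245),(435,545)]),.05)[:,:2];m=m[[0,2,3]]
m=np.array([(.21,.18),(-.19,-.18),(-.19,.18)])
r=least_squares(f,[.6,0,.2]);print("bed side",r.x,r.fun)
print("wheel top(z.257)",bp("top",tc([(297,260)]),.257),"hub",bp("top",tc([(297,257)]),.268))
print("wheel side",bp("side",sc([(349,97)]),.257),"hub",bp("side",sc([(348,75)]),.268))
print("hole",bp("top",tc([(265,227)]),.257),bp("side",sc([(301,82)]),.257))
p=bp("top",tc([(255,502),(420,460)]),.08);print("pad front top",p)
p=bp("side",sc([(475,415),(575,290)]),.08);print("pad front side",p)
print("gauge top",bp("top",tc([(155,240),(400,177),(150,222),(395,160)]),.084))
print("tape",bp("top",tc([(175,440)]),.069),"box",bp("top",tc([(485,370)]),.074))
E
```

```text
[[ 0.7704  0.2223]
 [ 0.855  -0.1241]
 [ 0.4701 -0.2152]
 [ 0.3896  0.1276]]
bed top [0.6115 0.0003 0.2367] [ 0.003   0.0022  0.0029 -0.0013 -0.001  -0.0041 -0.0049  0.0032]
bed side [0.61   0.0046 0.2492] [ 0.0053  0.0026 -0.0006 -0.0031 -0.0047  0.0006]
wheel top(z.257) [[ 0.6121 -0.0001  0.257 ]] hub [[ 0.6123 -0.0003  0.268 ]]
wheel side [[0.6007 0.0109 0.257 ]] hub [[0.6093 0.0037 0.268 ]]
hole [[0.6375 0.0236 0.257 ]] [[0.6372 0.0246 0.257 ]]
pad front top [[ 0.4377  0.0406  0.08  ]
 [ 0.4716 -0.1003  0.08  ]]
pad front side [[ 0.4344  0.0462  0.08  ]
 [ 0.4719 -0.0968  0.08  ]]
gauge top [[ 0.6637  0.1239  0.084 ]
 [ 0.7152 -0.0873  0.084 ]
 [ 0.6794  0.128   0.084 ]
 [ 0.7301 -0.0832  0.084 ]]
tape [[0.4924 0.1094 0.069 ]] box [[ 0.5485 -0.1579  0.074 ]]
```

```bash
python3 - <<'E'
from h import *
from scipy.spatial.transform import Rotation as R
np.set_printoptions(precision=4,suppress=True)
o=robot.get_obs(); print(R.from_quat(o["tool_rot"]).as_matrix())
print("lever",bp("top",[(467,157)],.335), bp("side",[(381,97)],.335))
C,S=np.cos(.24),np.sin(.24); M=np.array([[C,S,0],[-S,C,0],[0,0,1]])
for n,uv in(("top",[(467,157)]),("side",[(381,97)])): print(M@(bp(n,uv,.335)[0]-[.611,.002,0]))
# desired
T=np.array([[C,0,-S],[S,0,C],[0,-1,0]]);  # cols x,y,z
A=R.from_quat(o["tool_rot"]).as_matrix(); print("rotvec tool", R.from_matrix(A.T@T).as_rotvec()/np.pi, "alt",R.from_matrix(A.T@T@np.diag([-1,1,-1])).as_rotvec()/np.pi)
print({k:getattr(robot,k) for k in dir(robot) if not k.startswith('_')})
E
```

```text
[[-0.96   -0.0002  0.28  ]
 [-0.28    0.002  -0.96  ]
 [-0.0003 -1.     -0.0019]]
lever [[ 0.6601 -0.3509  0.335 ]] [[ 0.6723 -0.3559  0.335 ]]
[-0.0362 -0.3545  0.335 ]
[-0.0255 -0.3623  0.335 ]
rotvec tool [-0.0001 -0.986  -0.001 ] alt [ 0.0006  0.014  -0.0001]
{'Unreachable': <class 'rig.Unreachable'>, 'get_obs': <function make.<locals>.<lambda> at 0x7f318ccb5260>, 'nose_length': 0.025}
```

Call:
play_rows:
  series:
    - [0,0,-0.38,0,0,0.014,0]
    - [0,0,-0.38,0,0,0,0]
    - [0,-0.194,0,-0.2,0,0,0]
    - [0,-0.194,0,-0.2,0,0,0]
    - [0,-0.194,0,-0.2,0,0,0]
    - [0,-0.194,0,-0.2,0,0,0]
    - [0,-0.194,0,-0.2,0,0,0]
    - [0,-0.194,0,-0.2,0,0,0]
    - [0,-0.194,0,-0.2,0,0,0]
    - [0,-0.194,0,-0.2,0,0,0]
    - [0,-0.194,0,-0.2,0,0,0]
    - [0,-0.194,0,-0.2,0,0,0]

```text
time: 1.1
position: [0.3163, -0.358, 0.3004]
tool_rot: [-0.085, 0.702, -0.702, 0.084]
ft_force: [0.7, -0.8, -0.2]
grip_width: 0.0148
```

Call:
play_rows:
  series:
    - [0,-0.194,0,-0.2,0,0,0]
    - [0,-0.194,0,-0.2,0,0,0]
    - [0,-0.194,0,-0.2,0,0,0]
    - [0,-0.194,0,-0.2,0,0,0]
    - [0,-0.194,0,-0.2,0,0,0]
    - [0,-0.194,0,-0.2,0,0,0]
    - [0,-0.194,0,-0.2,0,0,0]
    - [0,-0.194,0,-0.2,0,0,0]
    - [0,-0.194,0,-0.2,0,0,0]
    - [0,-0.194,0,-0.2,0,0,0]
    - [0,0,0,0,0,0,0]
    - [0,0,0,0,0,0,0]

```text
time: 2.1
position: [0.4569, -0.1181, 0.3004]
tool_rot: [-0.086, 0.702, -0.702, 0.085]
ft_force: [0.1, 0.4, 0.0]
grip_width: 0.0001
```

Call:
play_rows:
  series:
    - [0,-0.18,0,-0.2,0,0,0]
    - [0,-0.18,0,-0.2,0,0,0]
    - [0,-0.18,0,-0.2,0,0,0]
    - [0,-0.18,0,-0.2,0,0,0]
    - [0,-0.13,0.24,0,0,0,0]
    - [0,0,0.24,0,0,0,0]
    - [0,0,0,0,0,0,0]
    - [0,0,0,0,0,0,0]

```text
time: 2.77
position: [0.5191, -0.0221, 0.2516]
tool_rot: [-0.086, 0.703, -0.702, 0.083]
ft_force: [0.8, 0.6, -0.0]
grip_width: 0.0005
```

```bash
cat >> h.py <<'E'
np.set_printoptions(precision=4,suppress=True)
C0=np.array([.611,.002]); YAW=.24
def cf(p):
    C,S=np.cos(YAW),np.sin(YAW); d=np.array(p)[:2]-C0; return np.array([C*d[0]+S*d[1],-S*d[0]+C*d[1]])
def look(tag,crops=True):
    for n,(x0,y0,x1,y1,f) in dict(top=(240,110,410,280,3.5),side=(190,165,400,345,3.3)).items():
        im=eyes.camera(n)[y0:y1,x0:x1,::-1]; cv2.imwrite(f"pics/{n}_{tag}.png",cv2.resize(im,None,fx=f,fy=f,interpolation=cv2.INTER_CUBIC))
def st():
    o=robot.get_obs(); f=o["ft_force"]; C,S=np.cos(YAW),np.sin(YAW)
    print("t",round(o["time"],2),"cut",cf(o["position"]),"z",o["position"][2],"F cutter",np.array([C*f[0]+S*f[1],-S*f[0]+C*f[1],f[2]]),"q",o["q"])
E
python3 -c "
from h import *
st();look('a')"
```

```text
t 2.77 cut [-0.095  -0.0015] z 0.25162484880103486 F cutter [ 0.9236  0.3801 -0.02  ] q [-0.2576  0.354   1.6594 -0.0005  1.1326  1.0748]
```

View pics/side_a.png

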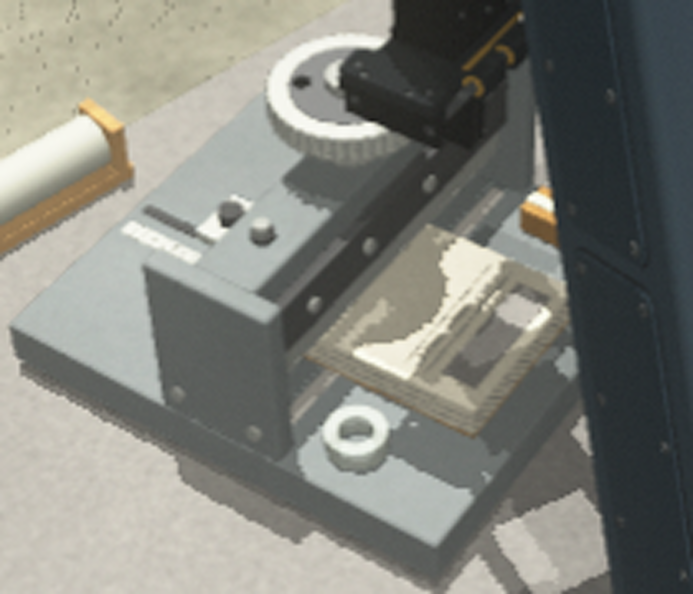

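View pics/top_a.png

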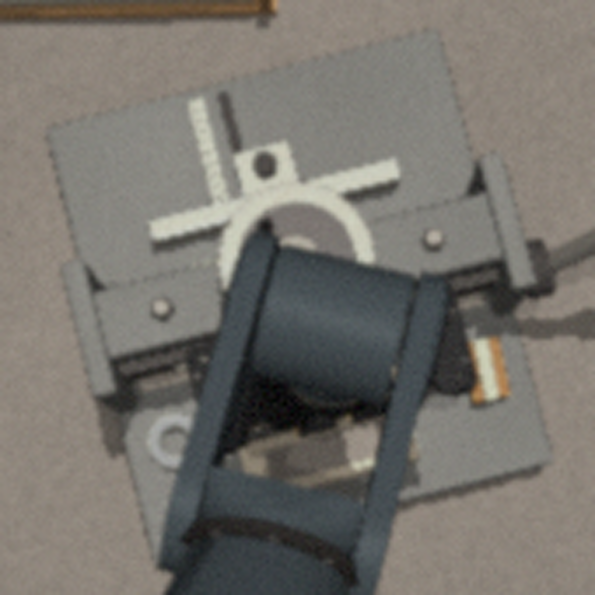

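Call:
play_rows:
  series:
    - [0,-0.06,0,0,0,0,0]
    - [0,-0.06,0,0,0,0,0]
    - [0,-0.06,0,0,0,0,0]
    - [0,-0.04,0,0,0,0,0]
    - [0,-0.02,0,0,0,0,0]
    - [0,0,0,0,0,0,0]

```text
time: 3.37
position: [0.5444, -0.0155, 0.2528]
tool_rot: [0.085, -0.702, 0.702, -0.085]
ft_force: [-0.5, 0.4, 0.1]
grip_width: 0.0005
```

Call:
play_rows:
  series:
    - [0,-0.02,0,0,0,0,0]
    - [0,0,0,0,0,0,0]

```text
time: 3.53
position: [0.5451, -0.0151, 0.2525]
tool_rot: [-0.085, 0.702, -0.702, 0.084]
ft_force: [-1.3, -0.3, 0.6]
grip_width: 0.0009
```

Call:
play_rows:
  series:
    - [0,-0.02,0,0,0,0,0]
    - [0,0,0,0,0,0,0]

```text
time: 3.7
position: [0.5454, -0.015, 0.2525]
tool_rot: [0.087, -0.702, 0.702, -0.083]
ft_force: [-4.9, -1.9, 3.3]
grip_width: 0.0005
```

```bash
python3 -c "
from h import *
st()"
```

```text
t 3.7 cut [-0.0677 -0.001 ] z 0.25245167575783684 F cutter [-5.1909 -0.6531  3.3498] q [-0.2312  0.39    1.5958 -0.0024  1.1611  1.1003]
```

Call:
play_rows:
  series:
    - [0,-0.03,0,0.05,0,0,0]
    - [0,0,0,0.05,0,0,0]
    - [0,0,0,0.05,0,0,0]
    - [0,-0.008,0,0.097,0,0,0]
    - [0,-0.025,0,0.094,0,0,0]
    - [0,-0.041,0,0.088,0,0,0]
    - [0,-0.056,0,0.08,0,0,0]

```text
time: 4.28
position: [0.5754, -0.0609, 0.2525]
tool_rot: [-0.085, 0.702, -0.702, 0.084]
ft_force: [-2.7, 0.3, -0.3]
grip_width: 0.0004
```

```bash
python3 -c "
from h import *
st();look('b')"
```

```text
t 4.28 cut [-0.0495 -0.0526] z 0.2525371640591875 F cutter [-2.5966  0.9183 -0.2992] q [-0.2985  0.434   1.5189  0.0002  1.1897  1.0328]
```

View pics/side_b.png

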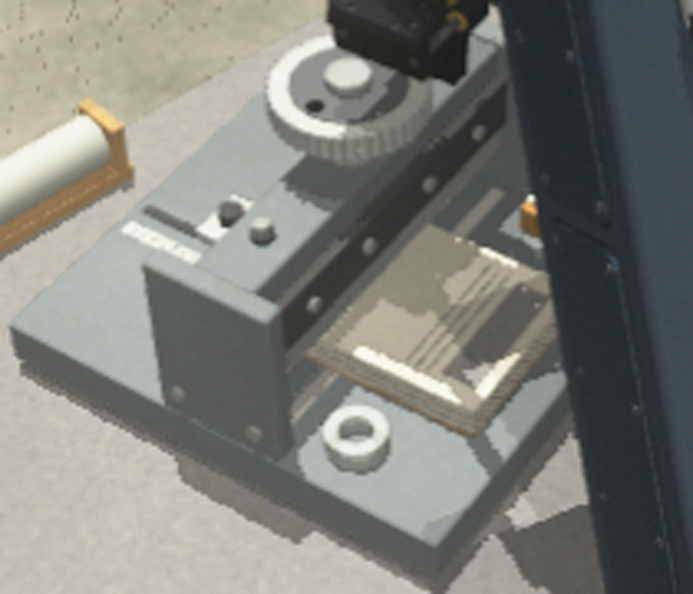

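```bash
cat >> h.py <<'E'
def hole(n,uv,z=.257):
    uv=tc(uv) if n=="top" else sc(uv)
    c=cf(bp(n,[uv],z)[0]); return c, np.degrees(np.arctan2(c[1],c[0]-.001)), np.hypot(c[0]-.001,c[1])*1e3
E
python3 -c "
from h import *
for u in (301,82),(316,106):print(hole('side',u))"
```

```text
(array([0.0308, 0.0158]), np.float64(27.879264052327706), np.float64(33.72809134766938))
(array([0.0063, 0.0317]), np.float64(80.54374631055714), np.float64(32.167819452246405))
```

Call:
play_rows:
  series:
    - [0,-0.08,0,0.059,0,0,0]
    - [0,-0.08,0,0.056,0,0,0]
    - [0,-0.088,0,0.041,0,0,0]
    - [0,-0.094,0,0.025,0,0,0]
    - [0,-0.097,0,0.009,0,0,0]
    - [0,-0.07,0,0,0,0,0]

```text
time: 4.88
position: [0.6314, -0.0666, 0.2529]
tool_rot: [0.084, -0.702, 0.702, -0.085]
ft_force: [0.8, -0.7, 0.9]
grip_width: 0.0002
```

```bash
python3 -c "
from h import *
st();look('c')"
```

```text
t 4.88 cut [ 0.0035 -0.0715] z 0.25289915659532874 F cutter [ 0.5912 -0.8439  0.9376] q [-0.2811  0.5118  1.3765  0.0005  1.2512  1.0497]
```

View pics/side_c.png

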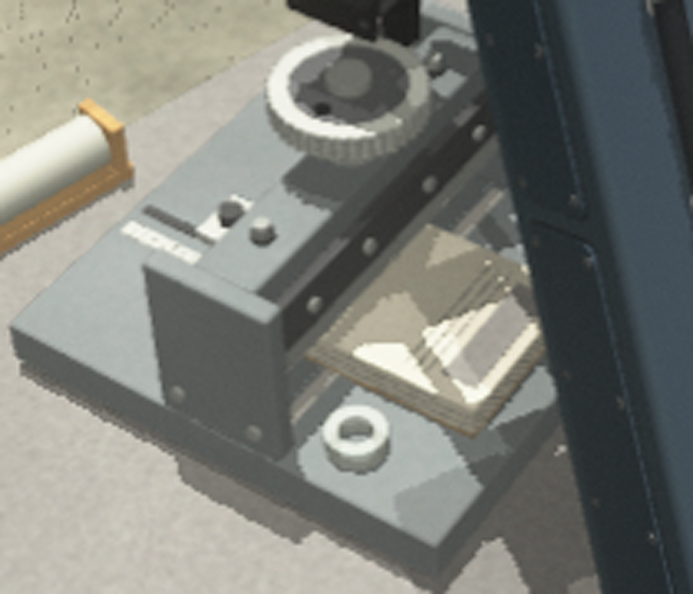

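Call:
play_rows:
  series:
    - [0,0,0,-0.02,0,0,0]
    - [0,0,0,0,0,0,0]

```text
time: 5.15
position: [0.6293, -0.0652, 0.2528]
tool_rot: [0.084, -0.701, 0.703, -0.085]
ft_force: [2.3, -2.2, -1.0]
grip_width: 0.0003
```

Call:
play_rows:
  series:
    - [0,0,0,-0.02,0,0,0]
    - [0,0,0,0,0,0,0]

```text
time: 5.32
position: [0.6292, -0.065, 0.2529]
tool_rot: [0.084, -0.7, 0.704, -0.085]
ft_force: [2.8, -6.5, -3.3]
grip_width: 0.0002
```

Call:
play_rows:
  series:
    - [0,0,0,-0.02,0,0,0]
    - [0,0,0,0,0,0,0]

```text
time: 5.48
position: [0.6292, -0.0649, 0.253]
tool_rot: [0.083, -0.699, 0.705, -0.086]
ft_force: [4.1, -10.1, -4.1]
grip_width: 0.0005
```

```bash
python3 -c "
from h import *
st()"
```

```text
t 5.48 cut [ 0.0018 -0.0693] z 0.25297308700710675 F cutter [  1.6198 -10.7769  -4.0788] q [-0.2758  0.5072  1.3849 -0.0072  1.2434  1.0577]
```

Call:
play_rows:
  series:
    - [0,-0.08,0,0,0,0,0]
    - [0,-0.097,0,-0.009,0,0,0]
    - [0,-0.094,0,-0.025,0,0,0]
    - [0,-0.088,0,-0.041,0,0,0]
    - [0,-0.08,0,-0.056,0,0,0]

```text
time: 5.9
position: [0.6695, -0.0417, 0.2536]
tool_rot: [0.083, -0.699, 0.705, -0.086]
ft_force: [4.0, -7.1, -0.8]
grip_width: 0.0007
```

Call:
play_rows:
  series:
    - [0,-0.069,0,-0.069,0,0,0]
    - [0,-0.056,0,-0.08,0,0,0]
    - [0,-0.041,0,-0.088,0,0,0]
    - [0,-0.025,0,-0.094,0,0,0]
    - [0,-0.009,0,-0.097,0,0,0]

```text
time: 6.32
position: [0.683, 0.0076, 0.2547]
tool_rot: [0.078, -0.701, 0.703, -0.09]
ft_force: [12.3, -1.0, -2.8]
grip_width: 0.0005
```

```bash
python3 -c "
from h import *
st();look('d')"
```

```text
t 6.32 cut [ 0.0713 -0.0117] z 0.2546653528620815 F cutter [11.7093 -3.942  -2.8439] q [-0.1524  0.5737  1.2548  0.0008  1.2963  1.1797]
```

View pics/side_d.png

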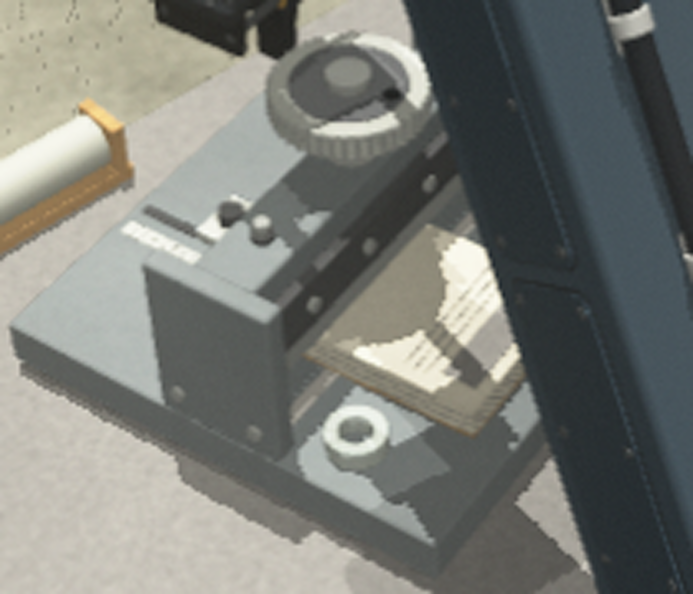

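Call:
play_rows:
  series:
    - [0,0,0,-0.1,0,0,0]
    - [0,0,0,-0.1,0,0,0]
    - [0,0.009,0,-0.097,0,0,0]
    - [0,0.025,0,-0.094,0,0,0]
    - [0,0.041,0,-0.088,0,0,0]
    - [0,0.056,0,-0.08,0,0,0]
    - [0,0.069,0,-0.069,0,0,0]

```text
time: 7.0
position: [0.6444, 0.0665, 0.2549]
tool_rot: [-0.082, 0.702, -0.702, 0.087]
ft_force: [2.9, 1.0, 2.9]
grip_width: 0.0005
```

```bash
python3 -c "
from h import *
print(hole('side',(390,95),.259));st();look('e')"
```

```text
(array([-0.0326, -0.0044]), np.float64(-172.597036676551), np.float64(33.91644482619791))
t 7.0 cut [0.0478 0.0547] z 0.25485725228599965 F cutter [3.0758 0.2724 2.8906] q [-0.0706  0.5261  1.3441  0.0026  1.2639  1.2592]
```

View pics/side_e.png

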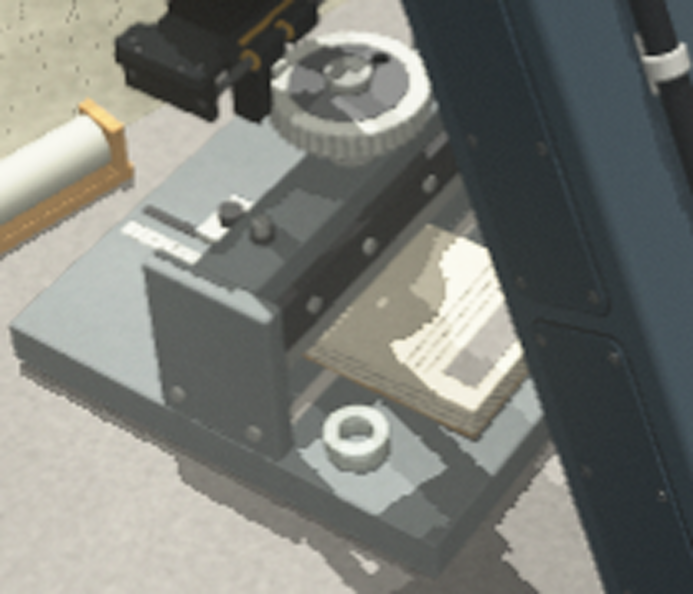

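Call:
play_rows:
  series:
    - [0,0.093,0,-0.041,0,0,0]
    - [0,0.088,0,-0.041,0,0,0]
    - [0,0.094,0,-0.025,0,0,0]
    - [0,0.097,0,-0.009,0,0,0]
    - [0,0.08,0,0,0,0,0]

```text
time: 7.52
position: [0.5948, 0.0678, 0.2534]
tool_rot: [-0.084, 0.704, -0.7, 0.085]
ft_force: [0.8, 6.1, 2.8]
grip_width: 0.0005
```

```bash
python3 -c "
from h import *
print(hole('side',(380,60),.259));st();look('f')"
```

```text
(array([-0.0046, -0.0332]), np.float64(-99.50553223904353), np.float64(33.701679193750465))
t 7.52 cut [-0.0001  0.0677] z 0.2534017469999431 F cutter [2.2229 5.7468 2.7621] q [-0.0757  0.4605  1.4687  0.0055  1.2128  1.2536]
```

View pics/side_f.png

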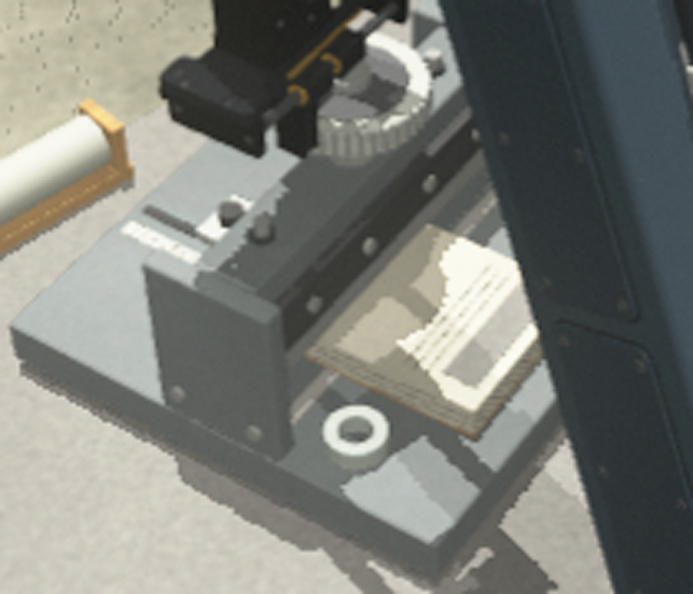

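Call:
play_rows:
  series:
    - [0,0.05,0,0,0,0,0]
    - [0,0.104,0,0.009,0,0,0]
    - [0,0.101,0,0.027,0,0,0]
    - [0,0.095,0,0.044,0,0,0]
    - [0,0.086,0,0.06,0,0,0]
    - [0,0.074,0,0.074,0,0,0]
    - [0,0.06,0,0.086,0,0,0]
    - [0,0.044,0,0.095,0,0,0]
    - [0,0.027,0,0.101,0,0,0]
    - [0,0.009,0,0.104,0,0,0]

```text
time: 8.45
position: [0.545, -0.0099, 0.2522]
tool_rot: [-0.086, 0.702, -0.702, 0.083]
ft_force: [-7.1, 2.4, 3.2]
grip_width: 0.0004
```

```bash
python3 -c "
from h import *
st();look('g')"
```

```text
t 8.45 cut [-0.0669  0.0041] z 0.25224020445488726 F cutter [-6.2848  4.0013  3.1998] q [-0.2225  0.3889  1.5983 -0.0014  1.1585  1.1094]
```

View pics/side_g.png

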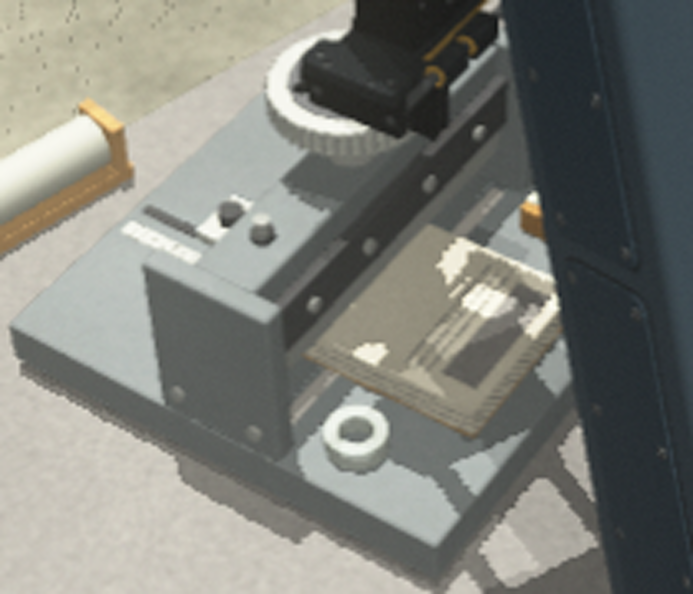

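Call:
play_rows:
  series:
    - [0,0,0,0.055,0,0,0]
    - [0,0,0,0.055,0,0,0]
    - [0,-0.009,0,0.104,0,0,0]
    - [0,-0.027,0,0.101,0,0,0]
    - [0,-0.044,0,0.095,0,0,0]
    - [0,-0.06,0,0.086,0,0,0]
    - [0,-0.074,0,0.074,0,0,0]
    - [0,-0.086,0,0.06,0,0,0]
    - [0,-0.095,0,0.044,0,0,0]
    - [0,-0.101,0,0.027,0,0,0]

```text
time: 9.38
position: [0.6129, -0.0687, 0.2525]
tool_rot: [0.084, -0.701, 0.704, -0.084]
ft_force: [-2.8, -1.6, 1.0]
grip_width: -0.0
```

```bash
python3 -c "
from h import *
st();look('h')"
```

```text
t 9.38 cut [-0.015  -0.0691] z 0.2524898120676757 F cutter [-3.075  -0.923   0.9509] q [-0.2907  0.4865  1.4244 -0.0038  1.2284  1.0435]
```

View pics/side_h.png

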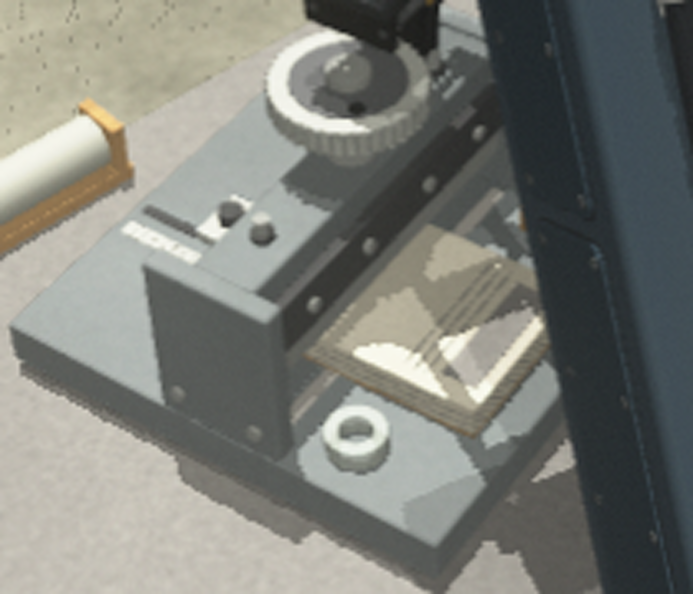

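Call:
play_rows:
  series:
    - [0,-0.104,0,-0.001,0,0,0]
    - [0,-0.1,0,0,0,0,0]
    - [0,-0.104,0,-0.009,0,0,0]
    - [0,-0.101,0,-0.027,0,0,0]
    - [0,-0.095,0,-0.044,0,0,0]
    - [0,-0.086,0,-0.06,0,0,0]
    - [0,-0.074,0,-0.074,0,0,0]
    - [0,-0.06,0,-0.086,0,0,0]
    - [0,-0.044,0,-0.095,0,0,0]
    - [0,-0.027,0,-0.101,0,0,0]
    - [0,-0.009,0,-0.104,0,0,0]

```text
time: 10.4
position: [0.6827, 0.0103, 0.2543]
tool_rot: [0.078, -0.7, 0.704, -0.09]
ft_force: [12.5, -1.7, -1.1]
grip_width: 0.0003
```

```bash
python3 -c "
from h import *
print(hole('side',(357,107),.262))
st();look('i')"
```

```text
(array([-0.0224,  0.0219]), np.float64(136.89032883218547), np.float64(32.00475087446174))
t 10.4 cut [ 0.0716 -0.009 ] z 0.2543010068345048 F cutter [11.7396 -4.6567 -1.1138] q [-0.1478  0.5731  1.2571 -0.001   1.2932  1.185 ]
```

View pics/side_i.png

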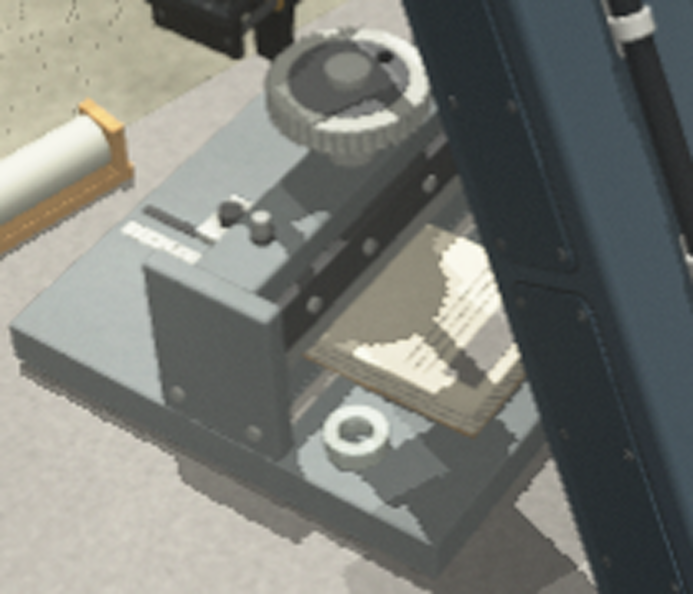

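```bash
python3 -c "
from h import *
print(hole('side',(385,57),.2635))"
```

```text
(array([-0.0089, -0.0335]), np.float64(-106.4840586432511), np.float64(34.910226253069055))
```

Call:
play_rows:
  series:
    - [0,0,0,-0.06,0,0,0]
    - [0,0,0,-0.06,0,0,0]
    - [0,0.009,0,-0.104,0,0,0]
    - [0,0.027,0,-0.101,0,0,0]
    - [0,0.044,0,-0.095,0,0,0]
    - [0,0.06,0,-0.086,0,0,0]
    - [0,0.074,0,-0.074,0,0,0]
    - [0,0.086,0,-0.06,0,0,0]
    - [0,0.095,0,-0.044,0,0,0]
    - [0,0.101,0,-0.027,0,0,0]
    - [0,0.104,0,-0.009,0,0,0]

```text
time: 11.42
position: [0.6019, 0.0697, 0.2539]
tool_rot: [-0.082, 0.703, -0.701, 0.087]
ft_force: [1.9, 3.0, 0.8]
grip_width: 0.0006
```

```bash
python3 -c "
from h import *
st();look('j')"
```

```text
t 11.42 cut [0.0072 0.068 ] z 0.2539003580616124 F cutter [2.5692 2.4216 0.7654] q [-0.0705  0.4676  1.4545  0.0034  1.2131  1.259 ]
```

View pics/side_j.png

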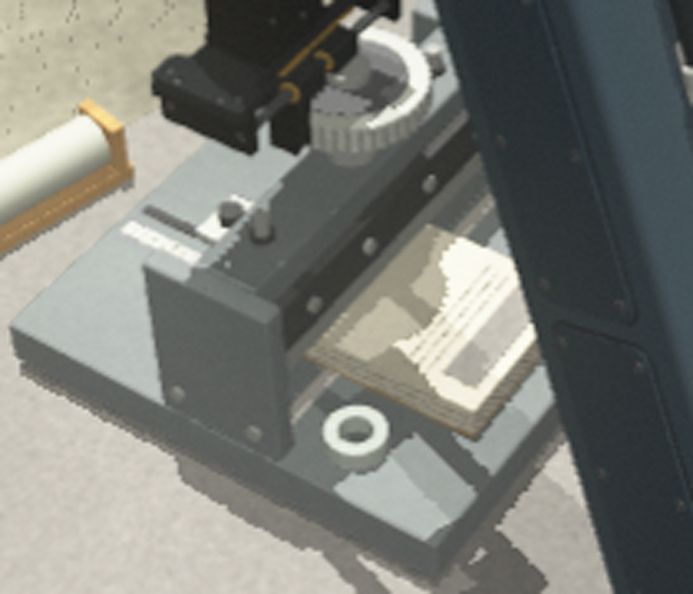

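View pics/top_j.png

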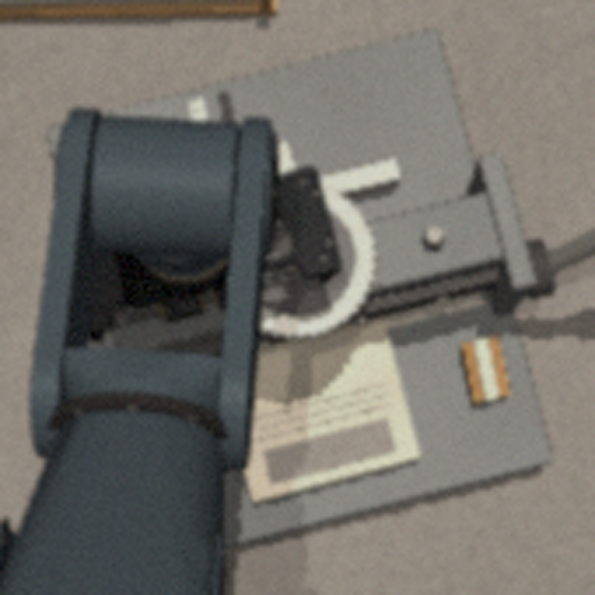

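Call:
play_rows:
  series:
    - [0,0.06,0,0.01,0,0,0]
    - [0,0.06,0,0.01,0,0,0]
    - [0,0.1,0,0.009,0,0,0]
    - [0,0.1,0,0.027,0,0,0]
    - [0,0.05,0,0.024,0,0,0]
    - [0,0,0,0,0,0,0]

```text
time: 12.02
position: [0.5636, 0.054, 0.2532]
tool_rot: [-0.086, 0.704, -0.7, 0.083]
ft_force: [-5.8, 8.3, 6.7]
grip_width: 0.0003
```

Call:
play_rows:
  series:
    - [0,0.05,0,-0.15,0,0,0]
    - [0,0,0,-0.2,0,0,0]
    - [0,0,-0.3,-0.2,0,0,0]
    - [0,0,-0.3,-0.2,0,0,0]
    - [0,0,0,-0.2,0,0,0]
    - [0,0,0,0,0,0,0]

```text
time: 12.52
position: [0.5391, 0.1456, 0.3147]
tool_rot: [0.084, -0.702, 0.702, -0.087]
ft_force: [0.1, -0.5, -0.0]
grip_width: 0.0003
```

```bash
python3 -c "
from h import *
st();look('k')"
```

```text
t 12.52 cut [-0.0357  0.1565] z 0.3146636841124798 F cutter [-0.0011 -0.5037 -0.002 ] q [0.0635 0.3404 1.4892 0.0002 1.3071 1.3913]
```

View pics/side_k.png

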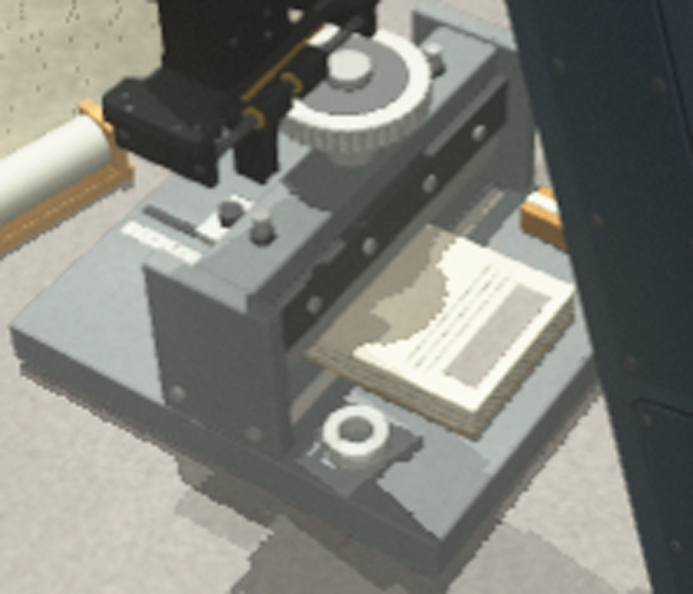

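View pics/top_k.png

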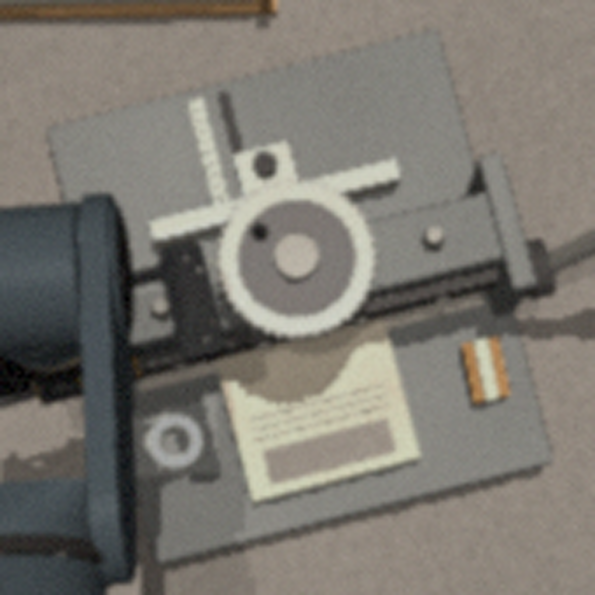

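Call:
play_rows:
  series:
    - [0,0.205,0,0.186,0,0,0]
    - [0,0.205,0,0.186,0,0,0]
    - [0,0.205,0,0.186,0,0,0]
    - [0,0.205,0,0.186,0,0,0]
    - [1,0.205,0,0.186,0,0,0]
    - [1,0.205,0,0.186,0,0,0]
    - [1,0.205,0,0.186,0,0,0]
    - [1,0.205,0,0.186,0,0,0]
    - [1,0,0.2,0,0,0,0]
    - [1,0,0.3,0,0,0,0]
    - [1,0,0.3,0,0,0,0]
    - [1,0,0.3,0,0,0,0]

```text
time: 13.62
position: [0.414, -0.042, 0.2012]
tool_rot: [0.084, -0.702, 0.703, -0.084]
ft_force: [0.4, -0.5, -0.1]
grip_width: 0.046
```

```bash
python3 -c "
from h import *
print(hole('top',(259,231),.265),hole('top',(265,227),.257))
st();look('l')
from scipy.spatial.transform import Rotation as R
m=R.from_quat(robot.get_obs()['tool_rot']).as_matrix();print(m)"
```

```text
(array([0.0274, 0.0199]), np.float64(36.97620882832881), np.float64(33.00870293310228)) (array([0.0308, 0.0146]), np.float64(26.131428857124394), np.float64(33.23904287513215))
t 13.62 cut [-0.2018  0.0041] z 0.20119854128072684 F cutter [ 0.2657 -0.5587 -0.1149] q [-0.3702  0.2869  1.9583 -0.0016  0.8961  0.9637]
[[-0.9717 -0.0117  0.236 ]
 [-0.236   0.0034 -0.9717]
 [ 0.0106 -0.9999 -0.0061]]
```

View pics/side_l.png

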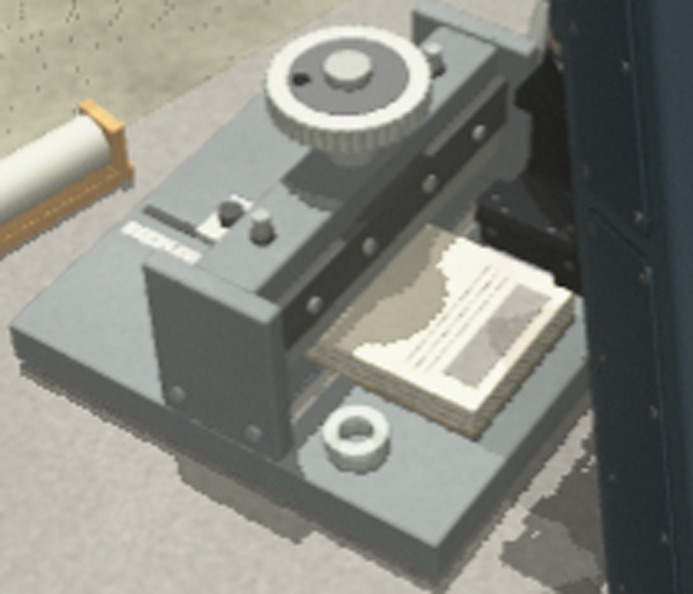

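Call:
play_rows:
  series:
    - [1,0,0.25,-0.04,0,0,0]
    - [1,0,0.25,0,0,0,0]
    - [1,0,0.25,0,0,0,0]
    - [1,0,0.2,0,0,0,0]
    - [1,0,0.15,0,0,0,0]
    - [1,0,0.07,0,0,0,0]
    - [1,0,0,0,0,0,0]
    - [1,0,0,0,0,0,0]

```text
time: 14.38
position: [0.4143, -0.0371, 0.0863]
tool_rot: [0.084, -0.702, 0.702, -0.085]
ft_force: [0.1, 0.2, 0.7]
grip_width: 0.0869
```

```bash
python3 -c "
from h import *
st();look('m')
from scipy.spatial.transform import Rotation as R
m=R.from_quat(robot.get_obs()['tool_rot']).as_matrix();print(m)"
```

```text
t 14.38 cut [-0.2003  0.0088] z 0.0862845167540391 F cutter [0.0951 0.1528 0.6631] q [-0.3593  0.5238  2.0701 -0.0004  0.5468  0.9721]
[[-0.9714  0.0022  0.2375]
 [-0.2375 -0.0009 -0.9714]
 [-0.0019 -1.      0.0014]]
```

View pics/side_m.png

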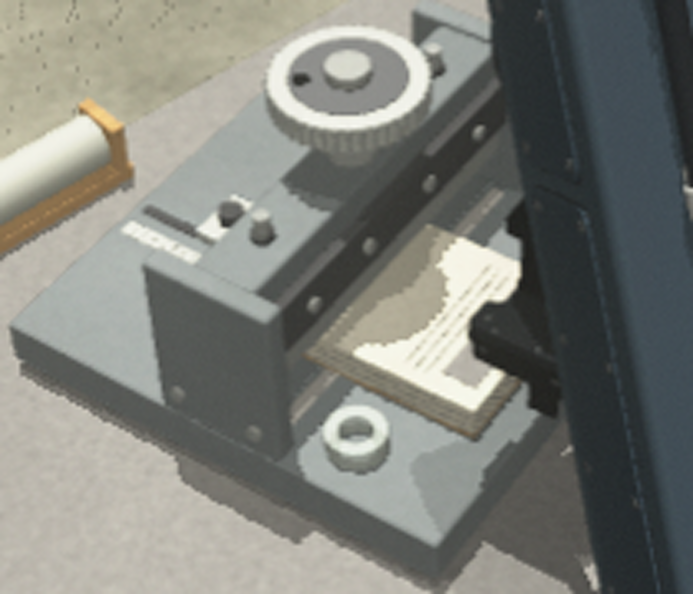

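View pics/top_m.png

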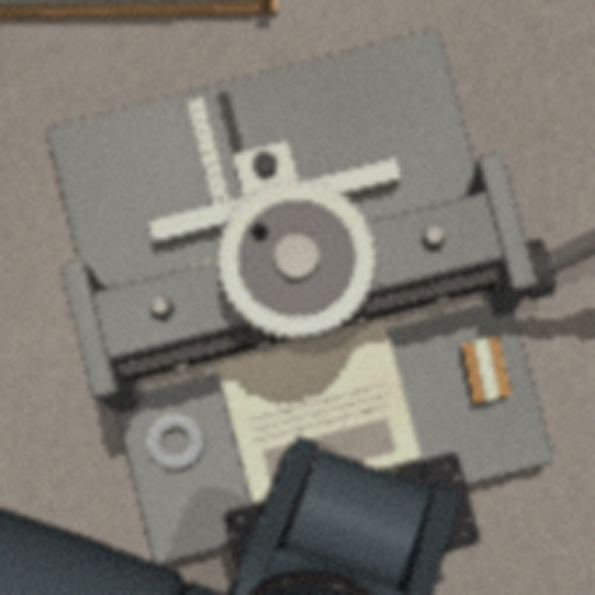

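Call:
play_rows:
  series:
    - [1,-0.08,0.02,0,0,0,0]
    - [1,-0.08,0.02,0,0,0,0]
    - [1,-0.08,0,0,0,0,0]
    - [1,-0.05,0,0,0,0,0]
    - [1,-0.03,0,0,0,0,0]
    - [1,-0.03,0,0,0,0,0]
    - [1,-0.02,0,0,0,0,0]
    - [1,-0.02,0,0,0,0,0]
    - [1,-0.02,0,0,0,0,0]
    - [1,0,0,0,0,0,0]

```text
time: 15.32
position: [0.4496, -0.0264, 0.0818]
tool_rot: [-0.088, 0.703, -0.701, 0.082]
ft_force: [-7.8, -3.0, 8.1]
grip_width: 0.0871
```

```bash
python3 -c "
from h import *
st()"
```

```text
t 15.32 cut [-0.1636  0.0108] z 0.08176194264915954 F cutter [-8.3097 -1.0788  8.069 ] q [-0.3066  0.5591  1.9821 -0.0027  0.6086  1.0257]
```

Call:
play_rows:
  series:
    - [1,-0.02,0,0,0,0,0]
    - [1,-0.02,0,0,0,0,0]
    - [1,-0.02,0,0,0,0,0]
    - [1,-0.02,0,0,0,0,0]
    - [1,-0.02,0,0,0,0,0]
    - [1,0,0,0,0,0,0]

```text
time: 15.82
position: [0.4578, -0.0236, 0.0817]
tool_rot: [-0.089, 0.703, -0.701, 0.081]
ft_force: [-8.5, -1.5, 9.0]
grip_width: 0.0871
```

```bash
python3 -c "
from h import *
st();look('n')"
```

```text
t 15.82 cut [-0.1549  0.0116] z 0.08170639698190467 F cutter [-8.6531  0.5535  9.0202] q [-0.295   0.5657  1.9601 -0.0026  0.6271  1.0371]
```

View pics/side_n.png

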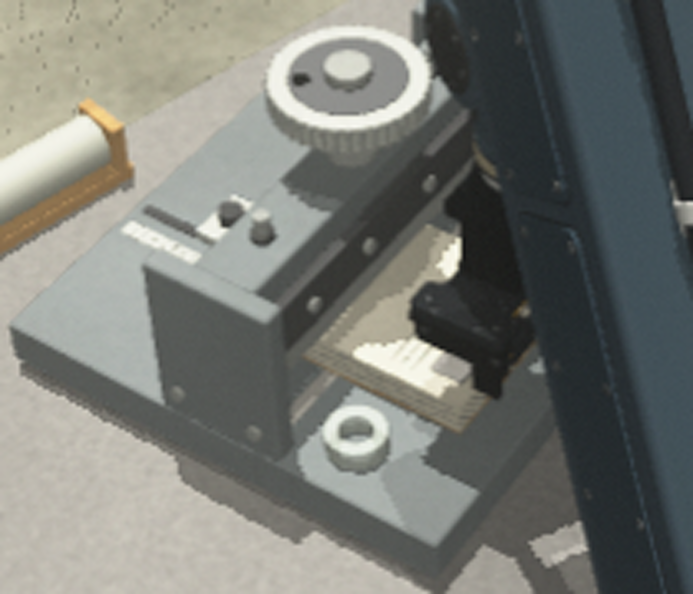

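Call:
play_rows:
  series:
    - [1,-0.02,-0.005,0,0,0,0]
    - [1,-0.02,-0.005,0,0,0,0]
    - [1,-0.02,0,0,0,0,0]
    - [1,-0.02,0,0,0,0,0]
    - [1,-0.02,0,0,0,0,0]
    - [1,0,0,0,0,0,0]

```text
time: 16.42
position: [0.4741, -0.0222, 0.0827]
tool_rot: [0.084, -0.702, 0.702, -0.085]
ft_force: [-0.7, 0.2, -0.8]
grip_width: 0.0873
```

```bash
python3 -c "
from h import *
st()"
```

```text
t 16.42 cut [-0.1388  0.0091] z 0.08273189492665471 F cutter [-0.5883  0.3497 -0.807 ] q [-0.2829  0.5727  1.9293  0.0002  0.638   1.0477]
```

Call:
play_rows:
  series:
    - [1,-0.015,0,0,0,0,0]
    - [1,-0.015,0,0,0,0,0]
    - [1,0,0,0,0,0,0]

```text
time: 16.67
position: [0.4763, -0.0214, 0.0827]
tool_rot: [0.084, -0.702, 0.702, -0.085]
ft_force: [0.2, 0.1, -0.0]
grip_width: 0.087
```

```bash
python3 -c "
from h import *
st()"
```

```text
t 16.67 cut [-0.1364  0.0093] z 0.08272093446174261 F cutter [ 0.2113  0.0157 -0.0194] q [-0.2798  0.5747  1.923   0.0001  0.6432  1.0509]
```

```bash
python3 -c "
from h import *
look('o')"
```

```text
(no output)
```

View pics/side_o.png

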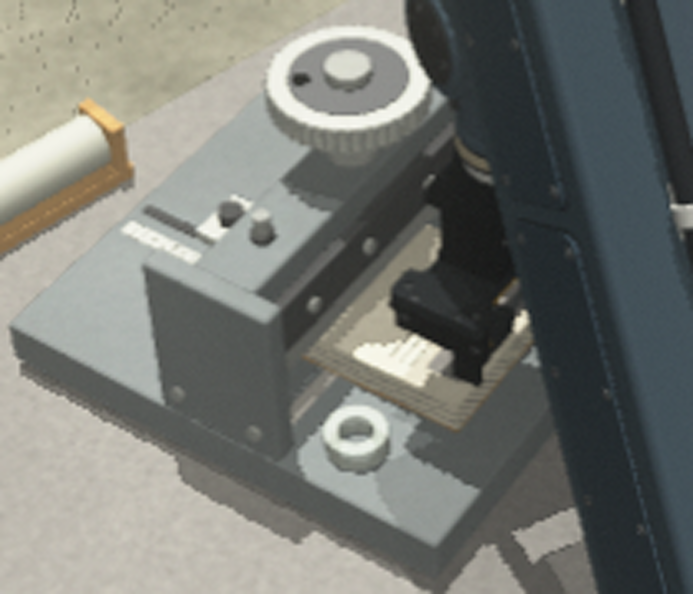

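View pics/top_o.png

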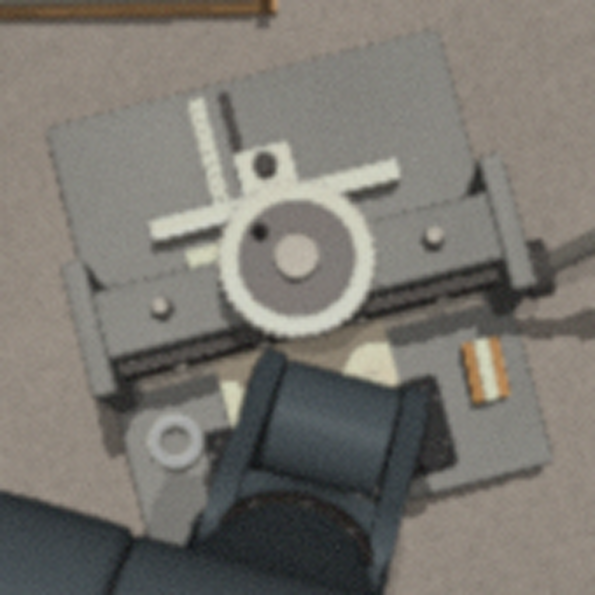

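```bash
python3 - <<'E'
from h import *
from scipy.spatial.transform import Rotation as R
o=robot.get_obs();m=R.from_quat(o['tool_rot']).as_matrix();p=o['position'];print(p,m)
S=lambda X:(pr("side",X)-[190,165])*3.3
for z in(-.0435,-.0585,.0435,.0585):
  print(z,[S(p+m@np.array([x,.025,z]))[0] for x in(-.0095,.0095)])
# pad front edge hypothetical
E
```

```text
[ 0.4759 -0.0213  0.0827] [[-0.9714  0.0001  0.2376]
 [-0.2376  0.     -0.9714]
 [-0.0001 -1.     -0.    ]]
-0.0435 [array([459.1783, 388.7545]), array([480.8621, 399.0686])]
-0.0585 [array([448.2988, 401.5651]), array([470.0592, 412.0051])]
0.0435 [array([519.7955, 317.3207]), array([541.0316, 326.9464])]
0.0585 [array([529.8337, 305.482 ]), array([550.9922, 314.9959])]
```

```bash
python3 - <<'E'
from h import *
m=np.array([[-.9714,0,.2375],[-.2375,0,-.9714],[0,-1,0]])
S=lambda X:(pr("side",X)-[190,165])*3.3
for nm,p in dict(m=[.4143,-.0371,.0863],n=[.4578,-.0236,.0817],o=[.4759,-.0213,.0827]).items():
  print(nm,[S(np.array(p)+m@np.array([x,.025,z]))[0] for z in(-.0435,-.0535) for x in(-.0095,.0095)])
ims=[]
for nm in "mno":
  a=cv2.imread(f"pics/side_{nm}.png")[300:480,380:600]; ims.append(cv2.resize(a,None,fx=1.2,fy=3))
a=np.hstack(ims);cv2.imwrite("pics/cmp.png",a);print(a.shape)
E
```

```text
m [array([533.1672, 419.8197]), array([555.5941, 430.4506]), array([526.0976, 428.6248]), array([548.5818, 439.3427])]
n [array([478.3279, 401.2814]), array([500.2123, 411.7039]), array([471.128 , 409.8981]), array([493.065 , 420.4055])]
o [array([459.1345, 388.7761]), array([480.8173, 399.0913]), array([451.8944, 397.2997]), array([473.6282, 407.6986])]
(540, 792, 3)
```

View pics/cmp.png

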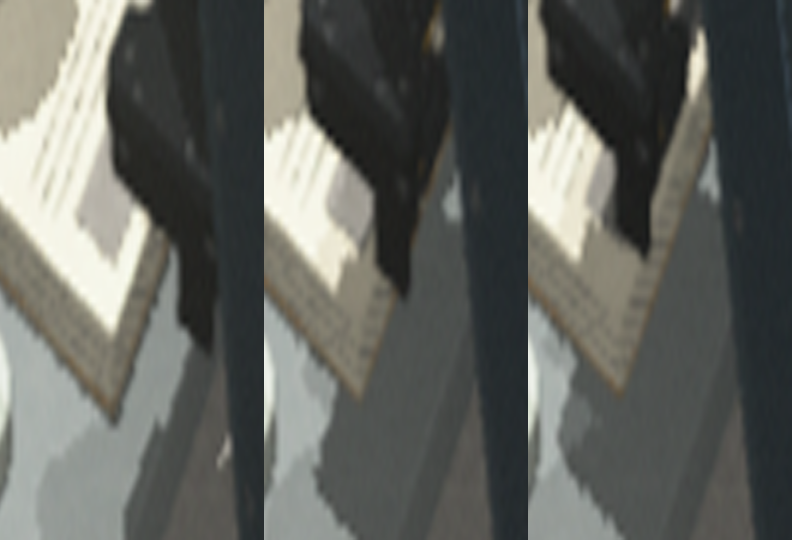

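Call:
play_rows:
  series:
    - [1,0,-0.1,0,0,0,0]
    - [1,0,-0.1,0,0,0,0]
    - [1,0.15,0,0,0,0,0]
    - [1,0.2,0,0,0,0,0]
    - [1,0.2,0,0,0,0,0]
    - [1,0.05,0.1,0,0,0,0]
    - [1,0,0.1,0,0,0,0]
    - [1,0,0.07,0,0,0,0]
    - [1,0,0.04,0,0,0,0]
    - [1,0,0.03,0,0,0,0]
    - [1,0,0.02,0,0,0,0]
    - [1,0,0,0,0,0,0]

```text
time: 17.77
position: [0.4177, -0.0356, 0.0665]
tool_rot: [-0.085, 0.702, -0.702, 0.085]
ft_force: [0.1, -0.3, 0.4]
grip_width: 0.0868
```

```bash
python3 -c "
from h import *
st();look('p')"
```

```text
t 17.77 cut [-0.1967  0.0094] z 0.06645765357619819 F cutter [ 0.0606 -0.336   0.4369] q [-0.3529  0.5722  2.0737  0.      0.496   0.9778]
```

View pics/side_p.png

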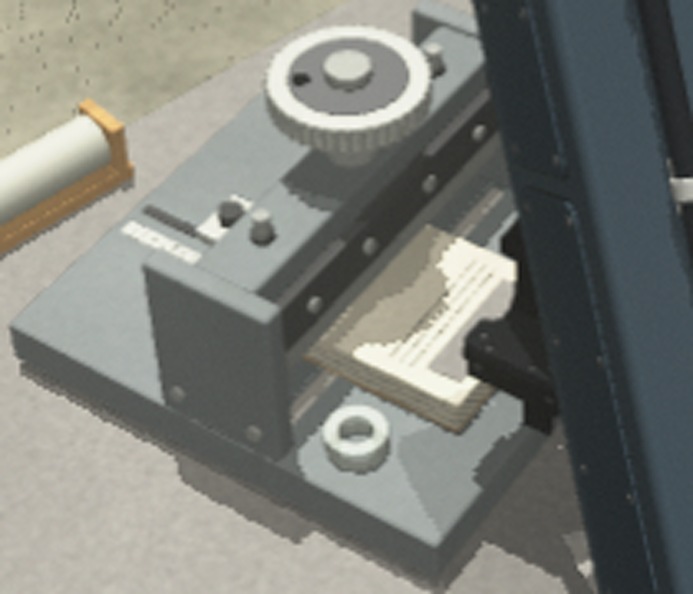

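View pics/top_p.png

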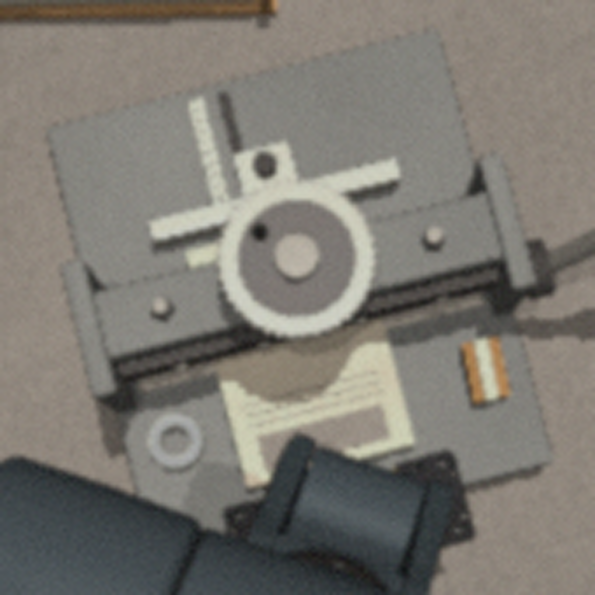

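```bash
python3 - <<'E'
from h import *
m=np.array([[-.9714,0,.2375],[-.2375,0,-.9714],[0,-1,0]])
S=lambda X:(pr("side",X)-[190,165])*3.3
p=np.array([.4177,-.0356,.0665])
for n in (0,.01,.025): print(n,[S(p+m@np.array([x,n,z]))[0] for z in(-.0435,-.0535) for x in(-.0095,.0095)])
print(cf([.4,0]),[cf(v) for v in bp("top",tc([(247,487),(414,443)]),.08)],[cf(v) for v in bp("side",sc([(460,410),]),.08)])
a=cv2.imread("pics/side_p.png")[300:480,420:600];cv2.imwrite("pics/cmp2.png",cv2.resize(a,None,fx=3,fy=3))
E
```

```text
0 [array([528.5917, 413.6764]), array([551.0385, 424.2988]), array([521.4907, 422.4729]), array([543.9948, 433.1826])]
0.01 [array([528.2518, 422.6475]), array([550.5887, 433.2614]), array([521.1831, 431.4372]), array([543.5766, 442.1377])]
0.025 [array([527.7473, 435.9428]), array([549.9209, 446.543 ]), array([520.7266, 444.7213]), array([542.9559, 455.4073])]
[-0.2054  0.0482] [array([-0.1451,  0.0822]), array([-0.1444, -0.065 ])] [array([-0.1494,  0.0867])]
```

View pics/cmp2.png

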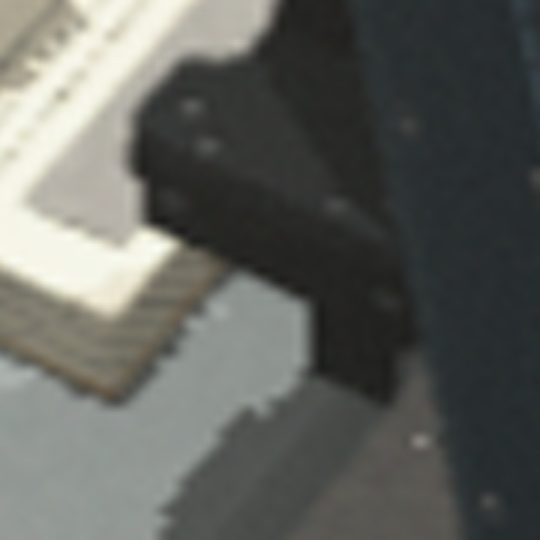

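Call:
play_rows:
  series:
    - [1,-0.06,0.03,0,0,0,0]
    - [1,-0.08,0.03,0,0,0,0]
    - [1,-0.08,0,0,0,0,0]
    - [1,-0.06,0,0,0,0,0]
    - [1,-0.04,0,0,0,0,0]
    - [1,-0.03,0,0,0,0,0]
    - [1,-0.02,0,0,0,0,0]
    - [1,-0.02,0,0,0,0,0]
    - [1,-0.02,0,0,0,0,0]
    - [1,0,0,0,0,0,0]

```text
time: 18.7
position: [0.4577, -0.0259, 0.0608]
tool_rot: [0.084, -0.702, 0.702, -0.085]
ft_force: [0.4, 0.1, -0.2]
grip_width: 0.0869
```

```bash
python3 -c "
from h import *
st();look('q')"
```

```text
t 18.7 cut [-0.1556  0.0093] z 0.060810023606328534 F cutter [ 0.419   0.013  -0.2094] q [-0.3012  0.607   1.9801  0.0001  0.554   1.0298]
```

View pics/side_q.png

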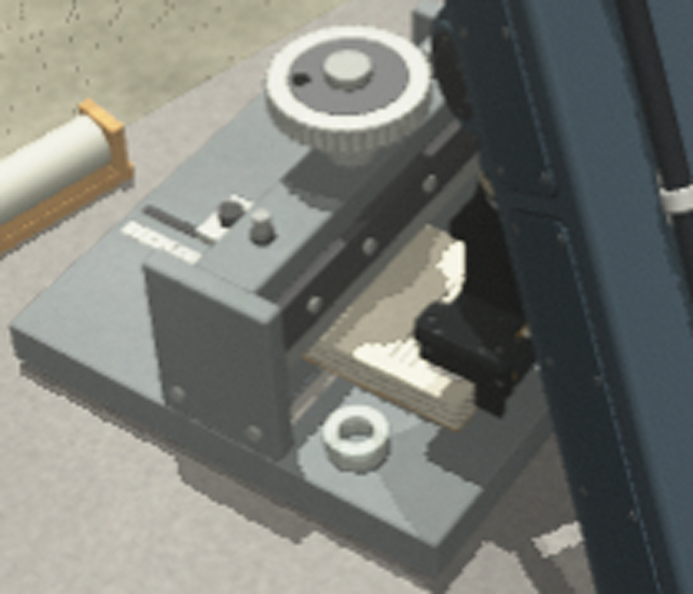

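Call:
play_rows:
  series:
    - [1,-0.02,0,0,0,0,0]
    - [1,-0.02,0,0,0,0,0]
    - [1,-0.02,0,0,0,0,0]
    - [1,-0.02,0,0,0,0,0]
    - [1,0,0,0,0,0,0]

```text
time: 19.22
position: [0.462, -0.0234, 0.0606]
tool_rot: [-0.087, 0.703, -0.701, 0.082]
ft_force: [-4.9, -1.8, 3.9]
grip_width: 0.087
```

Call:
play_rows:
  series:
    - [1,-0.015,0,0,0,0,0]
    - [1,-0.015,0,0,0,0,0]
    - [1,-0.015,0,0,0,0,0]
    - [1,0,0,0,0,0,0]

```text
time: 19.55
position: [0.4658, -0.0222, 0.0605]
tool_rot: [-0.087, 0.703, -0.701, 0.082]
ft_force: [-5.8, -1.2, 3.9]
grip_width: 0.087
```

```bash
python3 -c "
from h import *
st();look('r')"
```

```text
t 19.55 cut [-0.1467  0.011 ] z 0.06051094581754414 F cutter [-5.876   0.213   3.8895] q [-0.2875  0.6142  1.9542 -0.0013  0.5811  1.044 ]
```

View pics/side_r.png

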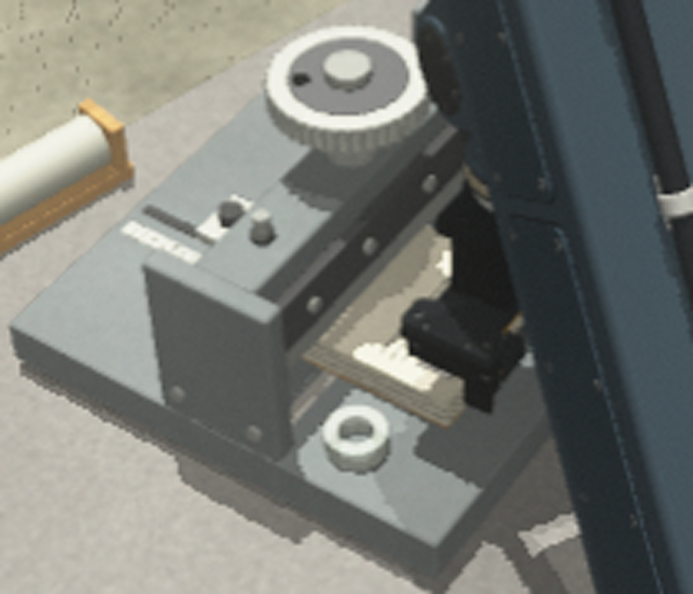

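View pics/top_r.png

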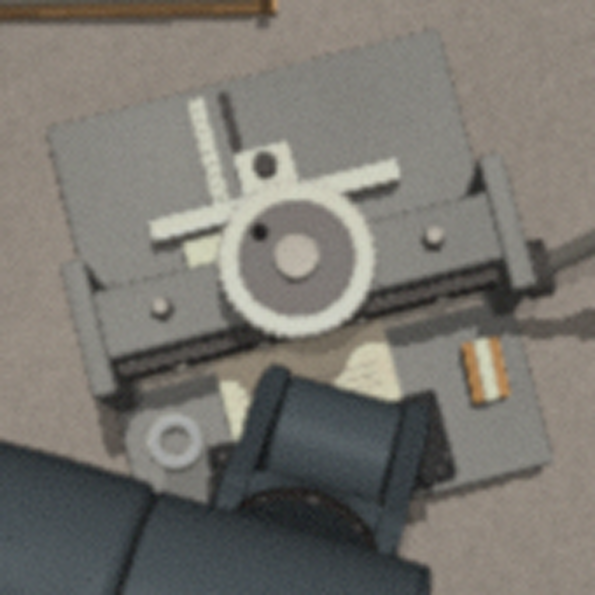

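Call:
play_rows:
  series:
    - [1,-0.015,0,0,0,0,0]
    - [1,-0.015,0,0,0,0,0]
    - [1,-0.015,0,0,0,0,0]
    - [1,-0.01,0,0,0,0,0]
    - [1,0,0,0,0,0,0]

```text
time: 20.07
position: [0.4709, -0.0208, 0.0605]
tool_rot: [-0.088, 0.703, -0.701, 0.082]
ft_force: [-6.0, -1.7, 4.5]
grip_width: 0.0871
```

Call:
play_rows:
  series:
    - [1,-0.015,0,0,0,0,0]
    - [1,-0.015,0,0,0,0,0]
    - [1,0,0,0,0,0,0]

```text
time: 20.32
position: [0.4727, -0.0202, 0.0605]
tool_rot: [-0.089, 0.703, -0.701, 0.081]
ft_force: [-8.7, -3.1, 5.5]
grip_width: 0.0871
```

Call:
play_rows:
  series:
    - [1,-0.015,0,0,0,0,0]
    - [1,-0.015,0,0,0,0,0]
    - [1,0,0,0,0,0,0]

```text
time: 20.57
position: [0.4727, -0.0198, 0.0604]
tool_rot: [-0.091, 0.703, -0.701, 0.079]
ft_force: [-14.0, -6.9, 9.9]
grip_width: 0.0869
```

```bash
python3 -c "
from h import *
st()"
```

```text
t 20.57 cut [-0.1395  0.0117] z 0.060392539945081467 F cutter [-15.1986  -3.3631   9.8863] q [-0.2767  0.6206  1.9308 -0.0052  0.6067  1.0579]
```

Call:
play_rows:
  series:
    - [1,-0.015,0,0,0,0,0]
    - [1,0,0,0,0,0,0]
    - [1,0,0,0,0,0,0]

```text
time: 20.82
position: [0.4727, -0.0195, 0.0603]
tool_rot: [-0.091, 0.703, -0.7, 0.078]
ft_force: [-16.2, -9.5, 11.5]
grip_width: 0.087
```

```bash
python3 -c "
from h import *
st()"
```

```text
t 20.82 cut [-0.1395  0.012 ] z 0.060330930711115914 F cutter [-18.0121  -5.4121  11.4757] q [-0.2758  0.6213  1.9289 -0.006   0.6107  1.0599]
```

Call:
play_rows:
  series:
    - [1,0.03,0,0,0,0,0]
    - [1,0.05,0,0,0,0,0]
    - [1,0.1,0,0,0,0,0]
    - [1,0.2,0,0,0,0,0]
    - [1,0.2,-0.1,0,0,0,0]
    - [1,0.2,-0.3,0,0,0,0]
    - [1,0,-0.4,0,0,0,0]
    - [1,0,-0.4,0,0,0,0]
    - [1,0,-0.4,0,0,0,0]
    - [1,0,-0.4,0.3,0,0,0]
    - [1,0,0,0.4,0,0,0]
    - [1,0,0,0.4,0,0,0]

```text
time: 21.82
position: [0.433, -0.1418, 0.2573]
tool_rot: [0.083, -0.7, 0.704, -0.088]
ft_force: [-0.2, -0.2, -0.4]
grip_width: 0.0872
```

Call:
play_rows:
  series:
    - [1,0,0,0.4,0,0,0]
    - [1,0,0,0.4,0,0,0]
    - [1,0,0,0.4,0,0,0]
    - [1,0,0,0.4,0,0,0]
    - [1,0,0,0.2,0,0,0]
    - [1,0,0,0,0,0,0]

```text
time: 22.32
position: [0.4754, -0.321, 0.2539]
tool_rot: [0.082, -0.701, 0.704, -0.084]
ft_force: [-0.1, 1.0, -0.8]
grip_width: 0.0871
```

```bash
python3 -c "
from h import *
st();look('s')"
```

```text
t 22.32 cut [-0.2085 -0.2815] z 0.2539116017358064 F cutter [ 0.088   0.9743 -0.7501] q [-0.7882  0.4228  1.5342 -0.001   1.1792  0.5472]
```

View pics/side_s.png

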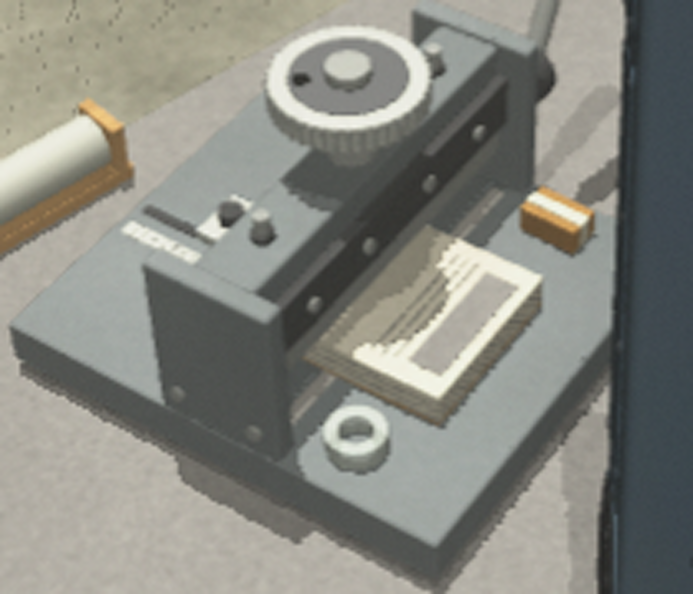

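View pics/top_s.png

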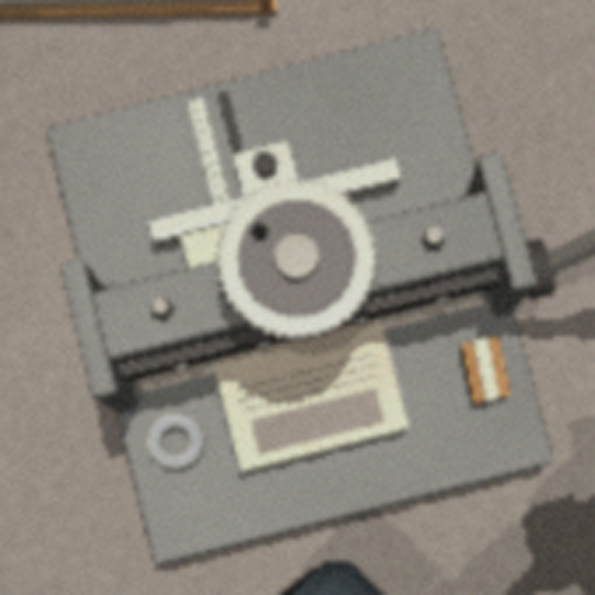

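```bash
python3 - <<'E'
from h import *
im=np.mean([eyes.camera("top").astype(float) for _ in range(6)],axis=0)
g=im[:,:,0]  # red; pad cream bright
def edge(cols,v0f,sign,h=6):
    pts=[]
    for u in cols:
        v0=v0f(u); vs=np.arange(int(v0)-h,int(v0)+h+1); d=sign*np.diff(g[vs,u]); k=np.argmax(d)
        if 0<k<len(d)-1:
            a,b,c=d[k-1:k+2]; pts.append((u,vs[k]+.5+.5*(a-c)/(a-2*b+c)))
    return np.array(pts)
def line(P,Q): return lambda u:P[1]+(Q[1]-P[1])*(u-P[0])/(Q[0]-P[0])
def fit(p,z):
    w=np.array([cf(x) for x in bp("top",p,z)]); 
    for _ in range(3):
        k=np.polyfit(w[:,1],w[:,0],1); r=w[:,0]-np.polyval(k,w[:,1]); w=w[np.abs(r)<2*r.std()+1e-4]
    return k,r.std(),len(w)
A,B=tc([(242,473),(408,430)])
print("pad front",fit(edge(range(int(A[0])+3,int(B[0])-2),line(A,B),-1),.08))
A,B=tc([(150,222),(395,160)])
cols=[u for u in range(int(A[0])+2,int(B[0])-1) if not 302<u<345]
print("gauge back edge",fit(edge(cols,line(A,B),1,4),.084))
A,B=tc([(155,240),(400,177)])
cols=list(range(346,353))+list(range(285,291))
print("gauge front edge",fit(edge(cols,line(A,B),-1,4),.084))
a=im[155:200,275:310,::-1];cv2.imwrite("pics/gz.png",cv2.resize(a,None,fx=14,fy=12,interpolation=cv2.INTER_CUBIC))
E
```

```text
pad front (array([ 0.0013, -0.1289]), np.float64(0.0002573444020043951), 42)
gauge back edge (array([0.002 , 0.0988]), np.float64(0.0004451418336312165), 24)
gauge front edge (array([0.002 , 0.0809]), np.float64(0.00032096895629841836), 13)[ WARN:0@9.036] global loadsave.cpp:1063 imwrite_ Unsupported depth image for selected encoder is fallbacked to CV_8U.
```

View pics/gz.png

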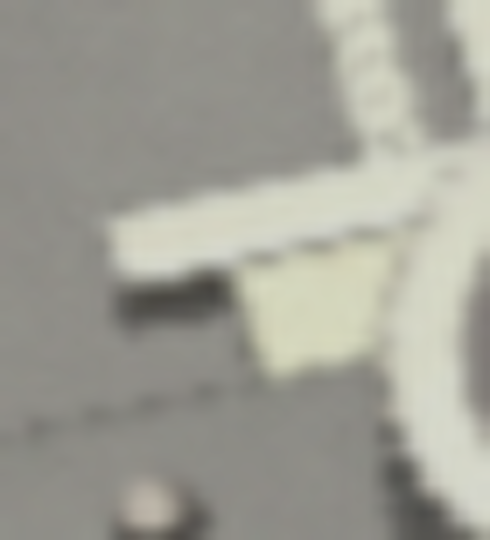

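```bash
python3 -c "
from h import *
print(robot.get_obs()['time']);print(ticket.hand_in())"
```

```text
22.7167
the job is handed in; nothing more can be done
None
```

The clamp wheel is about two turns loose, the pad sits flush and square against the back gauge, and the job is handed in at 22.7 s. The hand-in reports no verdict, so these results are from my own measurements.

**Wheel:** I rolled the closed fingertips round the rim anticlockwise for a little over one and a half circuits. The hole in the wheel ended about 11° past its starting direction, which is 2.03 turns. The pad had not moved when I checked after this step.

**Pad:** The first push failed because with the jaws open the tips sit about 20 mm higher than I had assumed. They rode onto the pad's top face and dragged it roughly 12 mm towards the gauge while pressing down at about 9 N. I backed off, lowered the tool and pushed the front edge with both fingers. The pad stopped firmly, with the force rising to 18 N.

**Last checks (top camera):**

| Check | Measured | Limit |
|---|---|---|
| Pad front edge to gauge face | 209.8 mm (pad is 210 mm long) | flush within 3 mm |
| Angle between pad and gauge | about 0.001 rad | 0.026 rad |
| Pad off the gauge's middle | about 10 mm | 35 mm |

- **Flatness and bystanders:** By eye, the pad lies flat on the bed. The tape and staple box are where they were. I did not re-check the glue, pencil mug, stapler and loupe at the end, but the arm's path stayed clear of them.
- **Arm:** It is clear of everything.

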